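# Lock the ring boards away in the display case

### The job

Put every ring display board lying on the counter away in the display case, each in a bay of its own, lowered over the bay's two pins until it lies flush on the case floor (any board fits any bay). Then fold the glazed lid fully shut, and only after that take the key from its wooden block, push it fully home in the lock on the front of the case and turn it clockwise until it stops, about a quarter turn; leave the key in the lock. Leave the other things on the counter standing where they are.

Things in the scene. Friction and masses are not known exactly. Their poses are not given: they have to be found in the camera images.
- board0: black ring board (may be absent): plate 100 (x) x 60 x 10 mm, 0.15 kg, two 10 mm round through-holes on its x axis at +-40 mm; along its middle a grey grip bar 52 mm long (x), 16 mm wide (y), its top 36 mm above the underside; the small brass rings are decoration only. Origin: centre of the underside, z up. Same after a half turn
- board1: black ring board (may be absent): plate 100 (x) x 60 x 10 mm, 0.15 kg, two 10 mm round through-holes on its x axis at +-40 mm; along its middle a grey grip bar 52 mm long (x), 16 mm wide (y), its top 36 mm above the underside; the small brass rings are decoration only. Origin: centre of the underside, z up. Same after a half turn
- board2: black ring board (may be absent): plate 100 (x) x 60 x 10 mm, 0.15 kg, two 10 mm round through-holes on its x axis at +-40 mm; along its middle a grey grip bar 52 mm long (x), 16 mm wide (y), its top 36 mm above the underside; the small brass rings are decoration only. Origin: centre of the underside, z up. Same after a half turn
- case: dark wooden display case, fixed, cream floor, 172 (x) x 312 (y) x 52 mm high, walls and floor 6 mm; lid hinged on its +x side (far from the robot), lock on its -x side, in a steel housing 46 x 64 x 44 mm against the front wall. Three bays along y, each with two dark steel pins, 8 mm in diameter, 15 mm tall above the floor, tapered over the last 4 mm. Origin: centre of the underside
- bay0 (a point): centre of the -y (right-hand) bay on the case floor (6 mm above the counter), midway between its two pins, which lie at +-40 mm along this frame's x; same axes as the case; the bays are 90 mm apart along y
- bay1 (a point): centre of the middle bay on the case floor (6 mm above the counter), midway between its two pins, which lie at +-40 mm along this frame's x; same axes as the case; the bays are 90 mm apart along y
- bay2 (a point): centre of the +y (left-hand) bay on the case floor (6 mm above the counter), midway between its two pins, which lie at +-40 mm along this frame's x; same axes as the case; the bays are 90 mm apart along y
- lid (a joint): lid angle, rad: 0 = shut, 1.57 = upright. Clear pane in an aluminium frame, 172 mm from hinge to free edge, 312 mm wide, 8 mm thick, 0.35 kg, no handle. Stiff hinge (0.44 N m): it stays where it is left and can be pushed over from behind and pressed down from above with closed fingers
- lid_hinge (a point): middle of the lid's hinge line, at the far top edge of the case (52.5 mm above the counter), on the lid's lower (inner) face; the line runs along the case's y. The frame turns with the lid: its -x points along the lid to the free edge, its z is the normal of the lid's outer face
- lid_edge (a point): middle of the lid's free edge, halfway through its thickness; same axes as lid_hinge
- key: steel key upright in its block, 54 mm tall, 0.06 kg: blade 16 wide (x) x 5 thick (y) x 18 mm long, its last 4 mm stepped down to 12.5 x 2.5 mm; above it a flat grip (bow) 26 wide (x) x 10 thick (y) x 36 mm tall, whose lower edge is the shoulder that rests on the block or the lock's face. Origin: the blade's lower end, z up to the bow. Same after a half turn
- key_tip (a point): lower end of the key's blade (the key's origin)
- key_block: wooden block 50 x 50 x 30 mm, fixed, with a slot in its top like the lock's, holding the key upright. Origin: centre of the underside
- lock (a joint): angle of the lock's cylinder, rad: 0 = open (its steel tongue points along the case's +y), grows clockwise seen from above to a stop at 1.5 (tongue over the lid's front edge); friction 0.05 N m, stays where it is left. The tongue blocks nothing
- lock_mouth (a point): centre of the key slot in the top face of the lock's cylinder (71 mm above the counter), on its vertical turning axis; the frame turns with the cylinder. Slot 18 mm long (x), 7 mm wide (y), 20 mm deep; the key has 0.13 rad of play in it. The cylinder is 42 mm in diameter with a raised 28 mm square brass face
- ring_box: blue jewellery box, 50 x 50 x 45 mm, loose, to be left alone; origin: centre of the underside
- jar: small jar, 54 mm in diameter, 70 mm tall, loose, to be left alone; origin: centre of the underside
- calculator: grey desk calculator, 110 x 70 x 18 mm, loose, to be left alone; origin: centre of the underside
Mind the look-alikes: they are no part of the job. Leave any blue look-alike of the board2 alone.

How it is judged:
By the outcome, as a careful person would: the job done as asked, in the order asked, and still so for the second after the job is handed in, with the robot touching nothing.
Of board0, board1, board2 only 2 to 3 are there at a start; the rules pass over those that are not, and their reading is None.
At some moment in a run one of board0, board1, board2 may be knocked a few centimetres aside while the robot is not near it.
It also fails if it takes over 208 s, if anything falls off the work surface, if the arm or the gripper's body presses on something with over 40 N, if the wrist force passes 120 N, or if a joint passes its speed limit or range.

### The arm

A 7-joint arm with a two-finger parallel gripper is mounted at the origin on the work surface. World frame = base frame: x ahead of the robot, y to its left, z up, the work surface at z = 0. Lengths are in m, angles in rad, forces in N, time in s.
With the tool pointing down it reaches from about 0.425 to 0.925 m from the base axis. Payload 6.8 kg.
Tool frame: the origin (TCP) lies midway between the tips of the shut fingers; the grasp point (between the pads) lies 19 mm behind it (bot.pinch_z is the distance from the TCP to the grasp point, in m); z points along the fingers, y is the line along which they close (so a half turn about z gives the same grasp; the last joint's range is limited). The gripper opens to 85 mm and grips with 20 to 120 N. Pads are 22 mm wide; open, the fingers measure 114 mm over their backs; the gripper's body (76 mm by 85 mm) begins 54 mm behind the grasp point. The pads swing forward as they close: fully open they stand 13 mm farther back than shut.
Start: joints at [1.101, 0.477, 0.022, 1.555, -0.011, 1.109, -0.083], TCP at [0.239, -0.631, 0.231] pointing down, gripper open.
Joint ranges: [-2.96, 2.96], [-0.34, 2.1], [-1.41, 1.46], [0.24, 2.44], [-1.37, 4.51], [0.17, 1.92], [-2.96, 2.96]. Speed limits (rad/s): [2.39, 2.39, 3.14, 3.14, 3.14, 3.14, 3.14].

### API

Orientations are given as a unit quaternion [w, x, y, z].
In Python, from station import bot, imaging gives the robot as it stands. The module is installed in compiled form; this text tells all that it offers.
- The arm moves only by the tool carry_out, never from a script. Its argument "targets" is a list of rows, each a list of 5 numbers: the shift along the tool's x, y, z in cm, then the turn about the tool's z in degrees, then the opening, from -1 (shut) to 1 (fully open). In form: [[x, y, z, yaw, gripper], ...]. A call has 1 to 12 rows; each row shifts and turns the commanded pose from where the row before left it, along the tool's axes as they then stand; what a row does not reach is not made up. A row lasts 1/10 s, in which the tool goes at most 50 mm and 8.59 degrees, less where a joint would pass 70% of its speed; a pose out of reach is approached as far as the arm can. A call is refused whole if a number of a shift passes 5 or a number of a turn 8.59, either way. A call with a gripper value outside its range is refused whole. The fingers move at their own pace and stop on an object; "force" is the grip in N (left out, the last holds). Time passes only in rows, so rows that do not move let the fingers close. It gives the time, the measured TCP pose, the force, the opening and the grip force at its end, in the units of the state.
- bot.get_obs(): the state, without advancing time (a new reading comes with each control period).
- imaging.read_camera(name): name is "scene" or "top" or "wrist"; returns the picture (420x560x3 uint8, red, green, blue); there is no depth.
- imaging.calibration(name): a dict with "fx", "fy", "cx", "cy" (pixels), "extrinsics" (4x4, takes a point from world to camera coordinates). Camera axes: x right, y up, looking along -z (the intrinsics and any distortion apply to the point x, -y, -z); pixel columns grow to the right and rows downward; lengths in m; the calibration is good to about 2 mm. A picture is of the moment at which its call begins: read the wrist's pose just before it. calibration takes no time and is no camera call; for the wrist camera it gives the pose at the moment of the call.
- bot.hand_in(): hands the job in; it is judged then, once.
The state is a dict: "t": time; "q": joint angles; "joint_vel": joint speeds; "joint_torque": joint torques, N m; "eef_pos": TCP position; "tool_rot": TCP orientation; "contact_force": force on the tool from outside, world axes, zero at the start; "torque": the same for the moment, N m; "gripper_width": opening from 0.0 (shut) to 1.0 (fully open); "grasp_force": force on a finger pad.
Only numpy, scipy, OpenCV 4.12 (cv2) and the standard library are available. Lean on these libraries where they do the work, as an engineer would, in place of code of your own. Each camera call takes 0.05 s, during which the arm holds its last target. There are 200 camera calls.

## Working session

There is one attempt and no reset: what is moved stays moved. The work goes in short steps, Python scripts to look and compute and a tool call to move; the robot and the scene stay as the last step left them, time stands still between calls to the robot, and variables do not carry over. Pictures are saved under pics/ and viewed, at most 14 in all, crops included, and the job is handed in when it is done.

Besides the shell and the picture viewer there is one more tool, called after "Request:" by a JSON object that holds its "fn" and its "kwargs", one argument or row to a line. carry_out: Moves the arm, as the interface text tells. Its arguments: {"type":"object","properties":{"targets":{"type":"array"},"force":{"type":"number"}},"required":["targets"]}

```bash
mkdir -p pics; cat > h.py <<'E'
import numpy as np,cv2
from station import bot,imaging
def shot(name,fn=None):
    c=imaging.calibration(name); im=imaging.read_camera(name)
    if fn: cv2.imwrite('pics/'+fn+'.png',im[:,:,::-1])
    return im,c
def ray(c,u,v):
    E=np.array(c['extrinsics']);R=E[:3,:3];o=-R.T@E[:3,3]
    d=R.T@np.array([(u-c['cx'])/c['fx'],-(v-c['cy'])/c['fy'],-1.]);return o,d
def onz(c,u,v,z):
    o,d=ray(c,u,v);return o+d*(z-o[2])/d[2]
def proj(c,p):
    E=np.array(c['extrinsics']);q=E[:3,:3]@np.array(p)+E[:3,3]
    return np.array([c['cx']+c['fx']*q[0]/-q[2],c['cy']+c['fy']*q[1]/q[2]])
E
python3 - <<'E'
from h import *
a,c=shot('top','top0');b,d=shot('scene','scene0')
print(c,d);print(bot.get_obs(),bot.pinch_z)
E
```

```text
{'fx': 461.6614604765755, 'fy': 461.6614604765755, 'cx': 289.56676756964424, 'cy': 216.76127087161754, 'extrinsics': array([[-0.00327449, -0.99998431,  0.00454597, -0.00548342],
       [ 0.98041052, -0.00231504,  0.19695142, -0.53795834],
       [-0.1969378 ,  0.00510183,  0.98040271, -1.05016594],
       [ 0.        ,  0.        ,  0.        ,  1.        ]])} {'fx': 428.39558277035616, 'fy': 428.39558277035616, 'cx': 273.1650265115837, 'cy': 212.397239911314, 'extrinsics': array([[ 0.94587664,  0.32452386, -0.00128334, -0.47962594],
       [-0.21197452,  0.62081829,  0.75475258,  0.04221438],
       [ 0.24573194, -0.71363079,  0.65600831, -1.17047161],
       [ 0.        ,  0.        ,  0.        ,  1.        ]])}
{'t': 0.1, 'q': array([ 1.10090082,  0.47775948,  0.02235439,  1.55634023, -0.01152687,
        1.10931213, -0.08308586]), 'joint_vel': array([-0.00064633, -0.00269694,  0.00021247, -0.00208327, -0.00087028,
        0.00095165,  0.00157707]), 'joint_torque': array([ 4.38985808e-03, -5.97764075e+01,  1.61382135e+00, -2.81956100e+01,
        1.28454011e-02,  5.03221090e-03, -2.40253189e-05]), 'eef_pos': array([ 0.23871962, -0.63080555,  0.23040019]), 'tool_rot': array([-8.20631704e-04,  9.83681151e-01,  1.79918531e-01, -2.03857149e-04]), 'contact_force': array([-0.66892086, -0.84259257, -0.56486409]), 'torque': array([-0.07016878, -0.01862874,  0.02179614]), 'grasp_force': 0.0, 'gripper_width': 0.9995153850858225} 0.0187
```

View pics/top0.png

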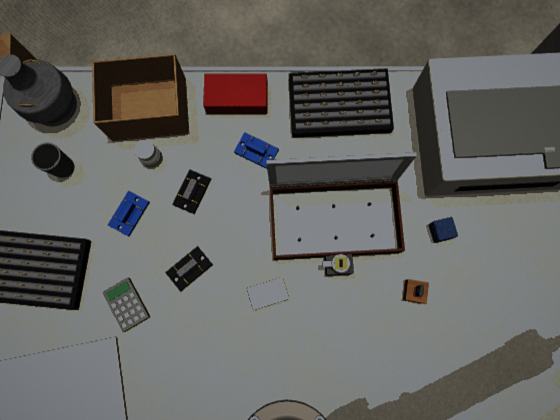

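View pics/scene0.png

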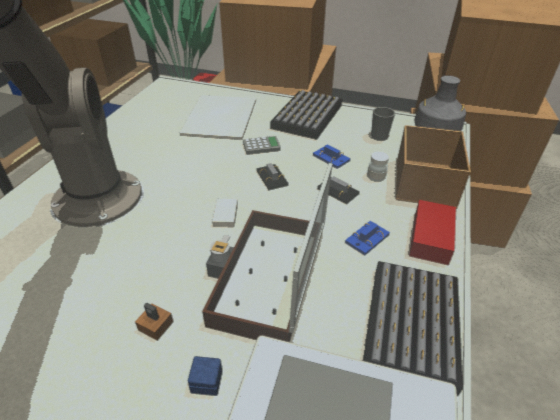

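The top view shows two black boards, at (192,191) and (189,268). The look-alikes are the blue boards at (256,150) and (129,213), and the black ring trays at (341,100) and (40,270). The case is at (335,220) with its lid upright, the lock at (340,264), and the key in its block at (417,291). I choose the two black boards with a grey bar, since a third isn't visible, and will check them in a close crop.

```bash
python3 - <<'E'
from h import *
im,c=shot('top')
g=cv2.cvtColor(im,cv2.COLOR_RGB2GRAY)
# boards
for (u,v) in [(192,191),(189,268)]:
    x0,y0=u-32,v-32; r=g[y0:v+32,x0:u+32]; m=(r<75).astype('u1')
    m=cv2.morphologyEx(m,cv2.MORPH_CLOSE,np.ones((7,7)))
    k=max(cv2.findContours(m,0,2)[0],key=cv2.contourArea)
    print('board',cv2.minAreaRect(k))
    (a,b),s,t=cv2.minAreaRect(k)
    P=[onz(c,*(p+[x0,y0]),.010)[:2] for p in cv2.boxPoints(((a,b),s,t))]
    print(np.round(np.mean(P,0),4),np.round(P,4).tolist())
# pins
x0,y0,x1,y1=284,196,390,248
r=g[y0:y1,x0:x1];m=(r<110).astype('u1')
n,l,s,ce=cv2.connectedComponentsWithStats(m)
for i in range(1,n):
    if 3<s[i][4]<60:
        p=ce[i]+[x0,y0];print('pin',p,s[i][4],onz(c,*p,.018)[:2].round(4))
A=cv2.resize(im[160:305,150:230],None,fx=4,fy=4,interpolation=2)
B=cv2.resize(im[245:310,310:440],None,fx=3.5,fy=3.5,interpolation=2)
o=np.zeros((580,320+455,3),'u1');o[:,:320]=A;o[:B.shape[0],320:320+B.shape[1]]=B
C=cv2.resize(im[180:262,262:410],None,fx=3,fy=3,interpolation=2);o[240:240+C.shape[0],320:320+C.shape[1]]=C
cv2.imwrite('pics/crop1.png',o[:,:,::-1])
E
```

```text
board ((31.273754119873047, 32.36651611328125), (24.68631362915039, 40.3828125), 25.34617805480957)
[0.6127 0.2394] [[0.579, 0.2876], [0.674, 0.2482], [0.646, 0.1908], [0.552, 0.2309]]
board ((31.546390533447266, 32.52061462402344), (24.837989807128906, 42.31993865966797), 50.52754211425781)
[0.4193 0.2385] [[0.4098, 0.297], [0.4753, 0.2202], [0.4282, 0.1801], [0.3638, 0.2567]]
pin [368.88235294 203.58823529] 17 [ 0.578  -0.2044]
pin [297.3125 207.1875] 16 [ 0.5692 -0.0265]
pin [333.28571429 205.5       ] 14 [ 0.5733 -0.1158]
pin [372. 235.] 17 [ 0.499  -0.2091]
pin [335.6        237.06666667] 15 [ 0.4941 -0.1197]
pin [298.94117647 239.17647059] 17 [ 0.4891 -0.0299]
```

View pics/crop1.png

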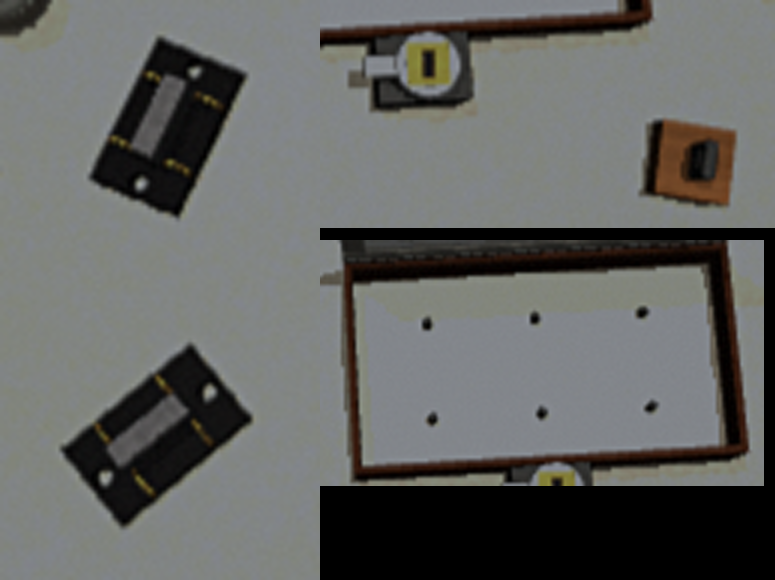

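The crop confirms both black plates, each with a grey grip bar and two holes: board A at top-image (192,191) and board B at (189,268). The lock slot is along the case's x axis and the key stands in its block. I'll go to board B first.

```bash
cat >> h.py <<'E'
from scipy.spatial.transform import Rotation as Ro
def pose():
    o=bot.get_obs();w,x,y,z=o['tool_rot'];R=Ro.from_quat([x,y,z,w]).as_matrix()
    return o['eef_pos'],R,np.degrees(np.arctan2(R[1,0],R[0,0])),o
def plan(*wps):
    """wps: (x,y,z,heading deg or None); prints rel. moves in tool axes: total, rows"""
    p,R,h,o=pose();print('now',p.round(4),'h',round(h,2),'t',round(o['t'],1),'q7',round(float(o['q'][6]),2),'w',round(o['gripper_width'],3),'F',o['contact_force'].round(1))
    h0=h
    for w in wps:
        d=np.array(w[:3])-p;s,cc=np.sin(np.radians(h)),np.cos(np.radians(h))
        t=np.array([cc*d[0]+s*d[1],s*d[0]-cc*d[1],-d[2]])*100
        dy=0 if w[3] is None else -(w[3]-h)
        n=int(np.ceil(np.linalg.norm(t)/4.9-.05)) or 1;m=int(np.ceil(abs(dy)/8.55))
        print('total',t.round(2),'n',n,'each',(t/n).round(3),'| yaw',round(dy,2),'m',m,'each',round(dy/max(m,1),2))
        p=np.array(w[:3])
        if w[3] is not None:h=w[3]
E
python3 - <<'E'
from h import *
plan((.45,-.1,.2,None),(.41,.2385,.2,130.5))
p,R,h,o=pose();c=imaging.calibration('wrist');E=np.array(c['extrinsics'])
q=-E[:3,:3].T@E[:3,3];print('cam in tool',R.T@(q-p),R.T@E[:3,:3].T,c['fx'])
E
```

```text
now [ 0.2387 -0.6309  0.2306] h 20.73 t 0.1 q7 -0.08 w 1.005 F [ 0.5 -0.3 -0.3]
total [ 38.55 -42.18   3.06] n 12 each [ 3.212 -3.515  0.255] | yaw 0 m 0 each 0.0
total [  8.24 -33.07  -0.  ] n 7 each [ 1.177 -4.725 -0.   ] | yaw -109.77 m 13 each -8.44
cam in tool [ 7.12179606e-02 -2.81354043e-05 -1.42424255e-01] [[ 5.13141464e-04  9.60112482e-01  2.79613586e-01]
 [ 9.99999602e-01 -2.88665971e-04 -8.43984234e-04]
 [-7.29604870e-04  2.79613908e-01 -9.60112249e-01]] 293.20491780061207
```

Request:
{"fn": "carry_out", "kwargs": {
  "targets": [
    [3.2,-3.5,0.25,0,1],
    [3.2,-3.5,0.25,0,1],
    [3.2,-3.5,0.25,0,1],
    [3.2,-3.5,0.25,0,1],
    [3.2,-3.5,0.25,0,1],
    [3.2,-3.5,0.25,0,1],
    [3.2,-3.5,0.25,0,1],
    [3.2,-3.5,0.25,0,1],
    [3.2,-3.5,0.25,0,1],
    [3.2,-3.5,0.25,0,1],
    [3.2,-3.5,0.25,0,1],
    [3.2,-3.5,0.25,0,1]
  ]
}}

```text
t: 1.35
eef_pos: [0.4497, -0.1008, 0.2013]
tool_rot: [0.0, 0.984, 0.18, 0.0]
contact_force: [0.8, -0.9, -0.2]
gripper_width: 0.998
grasp_force: 0.0
```

Request:
{"fn": "carry_out", "kwargs": {
  "targets": [
    [1.2,-4.7,0,0,1],
    [1.2,-4.7,0,0,1],
    [1.2,-4.7,0,0,1],
    [1.2,-4.7,0,0,1],
    [1.2,-4.7,0,0,1],
    [1.2,-4.7,0,0,1],
    [1.2,-4.7,0,0,1]
  ]
}}

```text
t: 2.05
eef_pos: [0.411, 0.2365, 0.2014]
tool_rot: [0.0, 0.984, 0.18, 0.0]
contact_force: [1.5, -0.2, 0.7]
gripper_width: 1.003
grasp_force: 0.0
```

Request:
{"fn": "carry_out", "kwargs": {
  "targets": [
    [0,0,0,-8.5,1],
    [0,0,0,-8.5,1],
    [0,0,0,-8.5,1],
    [0,0,0,-8.5,1],
    [0,0,0,-8.5,1],
    [0,0,0,-8.5,1],
    [0,0,0,-8.5,1],
    [0,0,0,-8.5,1],
    [0,0,0,-8.5,1],
    [0,0,0,-8.5,1],
    [0,0,0,-8.5,1],
    [0,0,0,-8.5,1]
  ]
}}

```text
t: 3.25
eef_pos: [0.4114, 0.2346, 0.2012]
tool_rot: [-0.0, 0.477, 0.879, -0.0]
contact_force: [0.2, 0.4, 0.4]
gripper_width: 0.998
grasp_force: 0.0
```

Request:
{"fn": "carry_out", "kwargs": {
  "targets": [
    [0,0,0,-7.8,1],
    [0,0,0,0,1],
    [0,0,0,0,1]
  ]
}}

```text
t: 3.55
eef_pos: [0.4115, 0.2347, 0.2012]
tool_rot: [-0.0, 0.42, 0.907, -0.0]
contact_force: [2.0, -0.3, -0.2]
gripper_width: 0.995
grasp_force: 0.0
```

```bash
python3 - <<'E'
from h import *
plan((.4193,.2385,.1,130.5))
im,c=shot('wrist','w1')
E
```

```text
now [0.4115 0.2347 0.2012] h 130.3 t 3.5 q7 -0.21 w 0.995 F [ 2.  -0.3 -0.2]
total [-0.21  0.84 10.12] n 3 each [-0.07   0.281  3.373] | yaw -0.2 m 1 each -0.2
```

View pics/w1.png

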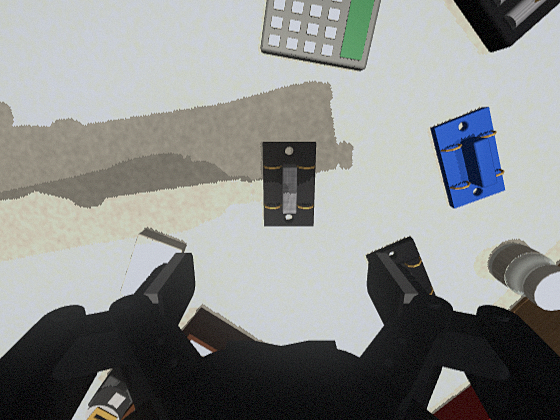

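The wrist view shows board B at about (289,184), with its holes at (289,151) and (289,217). I'll measure it by its contour.

```bash
cat >> h.py <<'E'
def board(im,c,u,v,z0=0.,thr=75,hw=60):
    x0,y0=u-hw,v-hw;g=cv2.cvtColor(im,cv2.COLOR_RGB2GRAY)[max(y0,0):v+hw,x0:u+hw];y0=max(y0,0)
    m=cv2.morphologyEx((g<thr).astype('u1'),cv2.MORPH_CLOSE,np.ones((11,11)))
    k=[q for q in cv2.findContours(m,0,1)[0] if cv2.pointPolygonTest(q,(float(u-x0),float(v-y0)),False)>=0]
    k=max(k,key=cv2.contourArea)[:,0]+[x0,y0]
    P=np.array([onz(c,*p,z0+.01)[:2] for p in k.astype(float)],'f4')
    (a,b),(w,h),t=cv2.minAreaRect((P*1000).astype('f4'))
    if w<h:t+=90
    print('board',round(a,1),round(b,1),'size',round(w,1),round(h,1),'long axis',round(t,2),round(t-180,2))
    return a/1000,b/1000,t
E
python3 - <<'E'
from h import *
im,c=shot('wrist');g=cv2.cvtColor(im,cv2.COLOR_RGB2GRAY)
a,b,t=board(im,c,289,184)
H=[]
for (u,v) in [(289,151),(289,217)]:
    r=g[v-7:v+8,u-7:u+8];n,l,s,ce=cv2.connectedComponentsWithStats((r>110).astype('u1'));
    H+= [onz(c,*(ce[l[7,7]]+[u-7,v-7]),.007)[:2]];print(H[-1],s[l[7,7]][4])
print(np.mean(H,0),np.degrees(np.arctan2(*(H[0]-H[1])[::-1])),np.linalg.norm(H[0]-H[1]))
plan((a,b,.06,t%180),(a,b,.0135,t%180))
E
```

```text
board 420.9 238.1 size 60.1 98.6 long axis 130.37 -49.63
[0.39502205 0.26818171] 48
[0.44631626 0.20794902] 32
[0.42066916 0.23806536] 130.41774924530068 0.07911430215802981
now [0.4115 0.2347 0.2013] h 130.37 t 3.6 q7 -0.21 w 1.003 F [-0.8 -0.3 -0.5]
total [-0.35  0.94 14.13] n 3 each [-0.116  0.312  4.708] | yaw 0.0 m 1 each 0.0
total [0.   0.   4.65] n 1 each [0.   0.   4.65] | yaw -0.0 m 0 each -0.0
```

Request:
{"fn": "carry_out", "kwargs": {
  "targets": [
    [-0.12,0.31,4.7,0,0.3],
    [-0.12,0.31,4.7,0,0.3],
    [-0.11,0.32,4.7,0,0.3],
    [0,0,2.5,0,0.3],
    [0,0,2.18,0,0.3],
    [0,0,0,0,0.3],
    [0,0,0,0,-1],
    [0,0,0,0,-1],
    [0,0,0,0,-1],
    [0,0,0,0,-1],
    [0,0,0,0,-1],
    [0,0,0,0,-1]
  ],
  "force": 50
}}

```text
t: 4.85
eef_pos: [0.4219, 0.2388, 0.015]
tool_rot: [0.001, 0.419, 0.908, 0.001]
contact_force: [-0.3, -0.5, 7.5]
gripper_width: 0.176
grasp_force: 49.7
```

```bash
python3 - <<'E'
from h import *
plan((.4208,.2381,.16,None),(.46,.0,.16,None),(.529,-.0282,.16,183.05))
E
```

```text
now [0.4219 0.2388 0.015 ] h 130.49 t 4.8 q7 -0.52 w 0.176 F [-0.3 -0.5  7.5]
total [  0.02  -0.13 -14.5 ] n 3 each [ 0.007 -0.044 -4.834] | yaw 0 m 0 each 0.0
total [-20.65 -12.48  -0.  ] n 5 each [-4.13  -2.496 -0.   ] | yaw 0 m 0 each 0.0
total [-6.63  3.42 -0.  ] n 2 each [-3.313  1.708 -0.   ] | yaw -52.56 m 7 each -7.51
```

Request:
{"fn": "carry_out", "kwargs": {
  "targets": [
    [0,0,-2,0,-1],
    [0,0,-4,0,-1],
    [0,0,-4.5,0,-1],
    [0,0,-4,0,-1],
    [-4.1,-2.5,0,0,-1],
    [-4.1,-2.5,0,0,-1],
    [-4.1,-2.5,0,0,-1],
    [-4.1,-2.5,0,0,-1],
    [-4.1,-2.5,0,0,-1],
    [0,0,0,-7.5,-1],
    [0,0,0,-7.5,-1],
    [0,0,0,-7.5,-1]
  ]
}}

```text
t: 6.05
eef_pos: [0.4591, 0.0005, 0.1591]
tool_rot: [0.001, 0.231, 0.973, -0.0]
contact_force: [0.1, 0.5, -0.9]
gripper_width: 0.176
grasp_force: 49.2
```

Request:
{"fn": "carry_out", "kwargs": {
  "targets": [
    [0,0,0,-7.5,-1],
    [0,0,0,-7.5,-1],
    [0,0,0,-7.5,-1],
    [0,0,0,-7.6,-1],
    [0,0,0,0,-1],
    [0,0,0,0,-1]
  ]
}}

```text
t: 6.65
eef_pos: [0.459, 0.001, 0.1588]
tool_rot: [0.0, -0.025, 1.0, -0.0]
contact_force: [-0.2, -0.6, -1.2]
gripper_width: 0.173
grasp_force: 49.2
```

```bash
python3 - <<'E'
from h import *
plan((.529,-.0282,.16,183.05))
im,c=shot('wrist','w2')
E
```

```text
now [0.459  0.001  0.1588] h -177.1 t 6.7 q7 1.09 w 0.173 F [-0.2 -0.6 -1.2]
total [-6.84 -3.27 -0.12] n 2 each [-3.419 -1.637 -0.062] | yaw -360.15 m 43 each -8.38
```

View pics/w2.png

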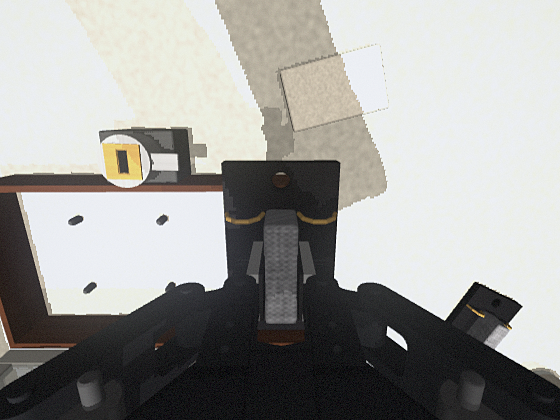

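The board is held square, its hole at (281,180). Pins show at (77,220), (163,219) and (90,287). I'll cross-check pins and hole in this same camera.

```bash
cat >> h.py <<'E'
def blob(im,u,v,z,c,thr,dark=True,r=14):
    g=cv2.cvtColor(im,cv2.COLOR_RGB2GRAY)[v-r:v+r+1,u-r:u+r+1]
    n,l,s,ce=cv2.connectedComponentsWithStats(((g<thr) if dark else (g>thr)).astype('u1'))
    k=l[r,r];p=ce[k]+[u-r,v-r];w=onz(c,*p,z)
    print('blob',p.round(1),'area',s[k][4],'at',w.round(4));return w
E
python3 - <<'E'
from h import *
im=cv2.imread('pics/w2.png')[:,:,::-1];c=imaging.calibration('wrist')
P=[blob(im,u,v,.0135,c,110) for u,v in [(77,220),(163,219),(90,287)]]
p,R,h,o=pose()
g=im[165:196,262:300].astype(int);m=((g[:,:,0]-g[:,:,2])>25).astype('u1')
n,l,s,ce=cv2.connectedComponentsWithStats(m);k=1+np.argmax(s[1:,4]);q=ce[k]+[262,165]
w=onz(c,*q,p[2]-.013+.009);print('hole px',q,s[k][4],w,'tool',(R.T@(w-p)).round(4))
# plate end corners columns along row 162..200
print('p',p,h)
for v in (166,190):
    row=im[v].sum(1);d=np.where(row[200:360]<160)[0]+200;print(v,d[0],d[-1],[ (R.T@(onz(c,x,v,p[2]-.004)-p)).round(4)[:2].tolist() for x in (d[0],d[-1]+1)])
E
```

```text
blob [ 75.8 219.8] area 87 at [ 0.5001 -0.21    0.0135]
blob [162.1 219.4] area 64 at [ 0.495  -0.1203  0.0135]
blob [ 89.5 287.5] area 78 at [ 0.5799 -0.2062  0.0135]
hole px [281.09090909 185.54545455] 11 [ 0.42107621 -0.00061685  0.15473252] tool [0.038  0.0003 0.004 ]
p [0.45908994 0.0010336  0.15873252] -177.0738870861812
166 222 339 [[0.048, -0.0293], [0.0481, 0.0298]]
190 229 338 [[0.0357, -0.0264], [0.0357, 0.03]]
```

```bash
python3 - <<'E'
from h import *
plan((.53,-.029,.06,-176.95))
im=cv2.imread('pics/w2.png')[:,:,::-1];c=imaging.calibration('wrist');p,R,h,o=pose()
col=im[145:178,225:262].sum(2).mean(1);print(col.astype(int))
v=145+np.argmin(np.diff(col))+.5;print(v,(R.T@(onz(c,245,v+.5,p[2]-.004)-p)).round(4))
E
```

```text
now [0.4591 0.001  0.1587] h -177.07 t 6.7 q7 1.09 w 0.174 F [-0.8  0.6 -1.9]
total [-6.93 -3.36  9.87] n 3 each [-2.309 -1.12   3.291] | yaw -0.12 m 1 each -0.12
[692 693 693 691 688 687 688 688 689 690 689 688 687 699 682 459  81 133
 145 153 149 148 149 144 147 146 146 144 144 142 141 142 140]
160.5 [ 0.0506 -0.0177  0.004 ]
```

Request:
{"fn": "carry_out", "kwargs": {
  "targets": [
    [-3.5,-1.7,0,-0.1,-1],
    [-3.43,-1.66,0,0,-1],
    [0,0,4,0,-1],
    [0,0,4,0,-1],
    [0,0,1.87,0,-1],
    [0,0,0,0,-1],
    [0,0,0,0,-1]
  ]
}}

```text
t: 7.4
eef_pos: [0.5306, -0.0281, 0.0604]
tool_rot: [0.0, -0.028, 1.0, 0.0]
contact_force: [-0.3, -0.5, -1.3]
gripper_width: 0.176
grasp_force: 49.2
```

```bash
python3 - <<'E'
from h import *
plan((.53,-.029,.035,-176.95))
E
```

```text
now [ 0.5306 -0.0281  0.0604] h -176.82 t 7.4 q7 1.0 w 0.176 F [-0.3 -0.5 -1.3]
total [ 0.07 -0.09  2.54] n 1 each [ 0.066 -0.085  2.54 ] | yaw 0.13 m 1 each 0.13
```

Request:
{"fn": "carry_out", "kwargs": {
  "targets": [
    [0.06,-0.07,1.2,0,-1],
    [0,0,1.2,0,-1],
    [0,0,0.4,0,-1],
    [0,0,0.4,0,-1],
    [0,0,0,0,-1]
  ]
}}

```text
t: 7.9
eef_pos: [0.5297, -0.0293, 0.0275]
tool_rot: [-0.0, -0.028, 1.0, 0.0]
contact_force: [0.5, -0.3, -2.1]
gripper_width: 0.176
grasp_force: 49.2
```

Request:
{"fn": "carry_out", "kwargs": {
  "targets": [
    [0,0,0.35,0,-1],
    [0,0,0.3,0,-1],
    [0,0,0.05,0,-1],
    [0,0,0,0,-1]
  ]
}}

```text
t: 8.3
eef_pos: [0.5298, -0.0292, 0.021]
tool_rot: [0.0, -0.028, 1.0, -0.0]
contact_force: [0.0, -0.9, 2.4]
gripper_width: 0.173
grasp_force: 49.5
```

Request:
{"fn": "carry_out", "kwargs": {
  "targets": [
    [0,0,0.1,0,-1],
    [0,0,0,0,0],
    [0,0,0,0,0],
    [0,0,0,0,0],
    [0,0,-3,0,0],
    [0,0,-4.5,0,0.3],
    [0,0,-4.5,0,0.3],
    [0,0,0,0,0.3]
  ]
}}

```text
t: 9.1
eef_pos: [0.5333, -0.0282, 0.1452]
tool_rot: [0.005, -0.028, 1.0, -0.0]
contact_force: [1.0, -0.3, 0.1]
gripper_width: 0.648
grasp_force: 0.0
```

```bash
python3 - <<'E'
from h import *
plan((.46,0.05,.14,None),(.59,.2,.2,157.5))
im,c=shot('top','top1')
board(im,c,192,191,hw=32)
o=np.vstack([cv2.resize(im[150:310,90:280],None,fx=3,fy=3)])
o2=cv2.resize(im[180:280,262:410],None,fx=3,fy=3);w=np.zeros((480,570,3),'u1')
cv2.imwrite('pics/crop2.png',cv2.resize(im[150:310,90:410],None,fx=2.4,fy=2.4,interpolation=2)[:,:,::-1])
E
```

```text
now [ 0.5333 -0.0282  0.1452] h -176.77 t 9.1 q7 1.11 w 0.648 F [ 1.  -0.3  0.1]
total [6.88 8.22 0.52] n 3 each [2.292 2.741 0.173] | yaw 0 m 0 each 0.0
total [-13.83  14.24  -6.  ] n 5 each [-2.765  2.849 -1.2  ] | yaw -334.27 m 40 each -8.36
board 612.2 238.6 size 61.8 100.6 long axis 156.57 -23.43
```

View pics/crop2.png

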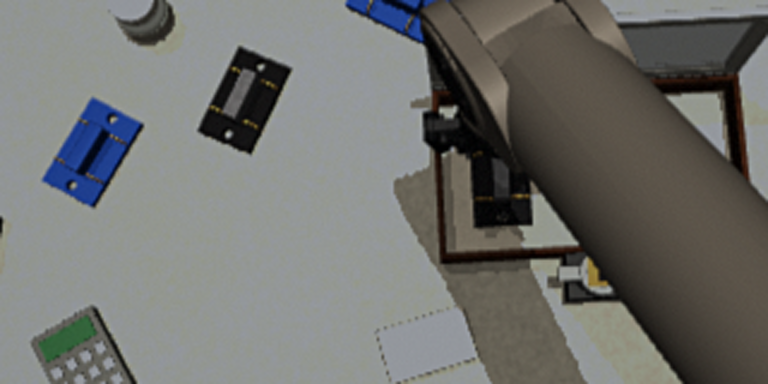

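Board B sits in its bay and board A is unmoved. Next I go over board A.

Request:
{"fn": "carry_out", "kwargs": {
  "targets": [
    [2.3,2.7,0,0,0.3],
    [2.3,2.7,0,0,0.3],
    [2.3,2.7,0,0,0.3],
    [-3,3.6,-1.2,0,0.3],
    [-3,3.6,-1.2,0,0.3],
    [-3,3.6,-1.2,0,0.3],
    [-3,3.6,-1.2,0,0.3],
    [-3,3.6,-0.6,0,0.3],
    [0,0,0,8.5,0.3],
    [0,0,0,8.5,0.3],
    [0,0,0,8.5,0.3],
    [0,0,0,0,0.3]
  ]
}}

```text
t: 10.35
eef_pos: [0.5952, 0.2357, 0.1922]
tool_rot: [-0.001, 0.194, 0.981, -0.001]
contact_force: [0.1, 0.7, -0.1]
gripper_width: 0.648
grasp_force: 0.0
```

```bash
python3 - <<'E'
from h import *
p,R,h,o=pose()
im,c=shot('wrist','w3');u,v=proj(c,[.6122,.2386,.01]).astype(int);print(u,v)
a,b,t=board(im,c,u,v)
plan((a,b,.2,t%180),(a,b,.0135,t%180))
E
```

```text
288 196
board 614.2 239.1 size 59.5 99.8 long axis 156.81 -23.19
now [0.5953 0.2356 0.1924] h 157.92 t 10.4 q7 0.34 w 0.649 F [0.1 0.2 0.3]
total [-1.62  1.03 -0.76] n 1 each [-1.619  1.031 -0.755] | yaw 1.12 m 1 each 1.12
total [ 0.    0.   18.65] n 4 each [0.    0.    4.662] | yaw -0.0 m 0 each -0.0
```

Request:
{"fn": "carry_out", "kwargs": {
  "targets": [
    [-1.62,1.03,0,1.1,0.3],
    [0,0,4.6,0,0.3],
    [0,0,4.6,0,0.3],
    [0,0,4.6,0,0.3],
    [0,0,2.4,0,0.3],
    [0,0,1.6,0,0.3],
    [0,0,0,0,-1],
    [0,0,0,0,-1],
    [0,0,0,0,-1],
    [0,0,0,0,-1],
    [0,0,0,0,-1],
    [0,0,0,0,-1]
  ]
}}

```text
t: 11.6
eef_pos: [0.6159, 0.2401, 0.0177]
tool_rot: [0.001, 0.202, 0.979, 0.001]
contact_force: [-0.7, -0.4, 6.8]
gripper_width: 0.173
grasp_force: 52.8
```

```bash
python3 - <<'E'
from h import *
plan((.614,.239,.16,None),(.45,.02,.16,None),(.45,-.11,.16,183.05))
E
```

```text
now [0.6159 0.2401 0.0177] h 156.63 t 11.6 q7 0.2 w 0.173 F [-0.7 -0.4  6.8]
total [  0.13  -0.18 -14.23] n 3 each [ 0.044 -0.058 -4.742] | yaw 0 m 0 each 0.0
total [  6.37 -26.61  -0.  ] n 6 each [ 1.062 -4.435 -0.   ] | yaw 0 m 0 each 0.0
total [ -5.16 -11.93  -0.  ] n 3 each [-1.719 -3.978 -0.   ] | yaw -26.42 m 4 each -6.6
```

Request:
{"fn": "carry_out", "kwargs": {
  "targets": [
    [0,0,-2.5,0,-1],
    [0,0,-4,0,-1],
    [0,0,-4.2,0,-1],
    [0,0,-3.5,0,-1],
    [1.1,-4.4,0,0,-1],
    [1.1,-4.4,0,0,-1],
    [1.1,-4.4,0,0,-1],
    [1.1,-4.4,0,0,-1],
    [1.1,-4.4,0,0,-1],
    [1.1,-4.4,0,0,-1],
    [-1.7,-4,0,0,-1],
    [-1.7,-4,0,0,-1]
  ]
}}

```text
t: 12.8
eef_pos: [0.4478, -0.0654, 0.1584]
tool_rot: [0.001, 0.202, 0.979, -0.001]
contact_force: [1.8, 0.3, -1.2]
gripper_width: 0.172
grasp_force: 51.7
```

Request:
{"fn": "carry_out", "kwargs": {
  "targets": [
    [-1.7,-4,0,-6.6,-1],
    [0,0,0,-6.6,-1],
    [0,0,0,-6.6,-1],
    [0,0,0,-6.6,-1],
    [0,0,0,0,-1],
    [0,0,0,0,-1]
  ]
}}

```text
t: 13.4
eef_pos: [0.4485, -0.1072, 0.1579]
tool_rot: [0.0, -0.025, 1.0, -0.0]
contact_force: [0.5, -0.3, -0.9]
gripper_width: 0.174
grasp_force: 51.7
```

```bash
python3 - <<'E'
from h import *
p,R,h,o=pose()
im,c=shot('wrist','w4')
col=im[120:200,225:258].sum(2).mean(1);v=120+np.argmin(np.diff(col))+1
print(v,(R.T@(onz(c,245,v,p[2]-.0077)-p)).round(4))
for r in (v+5,v+15):
    d=np.where(im[r,180:380].sum(1)<160)[0]+180;print(d[0],d[-1],[(R.T@(onz(c,x,r,p[2]-.0077)-p)).round(4)[:2].tolist() for x in (d[0],d[-1]+1)])
plan((.4475,-.119,.16,-176.95),(.535,-.1185,.06,-176.95))
top,ct=shot('top','top2')
E
```

```text
159 [ 0.0511 -0.0182  0.0077]
246 338 [[0.0485, -0.0178], [0.0485, 0.0299]]
246 338 [[0.0433, -0.0179], [0.0434, 0.0302]]
now [ 0.4485 -0.1072  0.1579] h -177.12 t 13.4 q7 1.35 w 0.17 F [ 0.2  0.2 -0.7]
total [ 0.16 -1.17 -0.21] n 1 each [ 0.162 -1.173 -0.206] | yaw -0.17 m 1 each -0.17
total [-8.74 -0.42 10.  ] n 3 each [-2.913 -0.139  3.333] | yaw -0.0 m 0 each -0.0
```

View pics/w4.png

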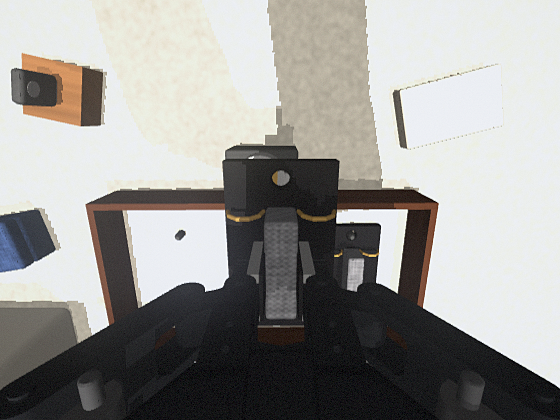

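The placed board shows its pin in the hole at (352,235). The held board is square, with its hole at (281,177). Next I lower it into bay1.

Request:
{"fn": "carry_out", "kwargs": {
  "targets": [
    [-4.3,-0.8,0,-0.15,-1],
    [-4.28,-0.82,0,0,-1],
    [0,0,4,0,-1],
    [0,0,4,0,-1],
    [0,0,1.8,0,-1],
    [0,0,0,0,-1],
    [0,0,0,0,-1]
  ]
}}

```text
t: 14.2
eef_pos: [0.5358, -0.1184, 0.0609]
tool_rot: [0.001, -0.028, 1.0, -0.0]
contact_force: [0.4, 0.2, -1.6]
gripper_width: 0.169
grasp_force: 51.6
```

```bash
python3 - <<'E'
from h import *
plan((.535,-.1189,.033,-176.95))
E
```

```text
now [ 0.5358 -0.1184  0.0609] h -176.82 t 14.2 q7 1.2 w 0.169 F [ 0.4  0.2 -1.6]
total [ 0.09 -0.05  2.79] n 1 each [ 0.087 -0.046  2.786] | yaw 0.13 m 1 each 0.13
```

Request:
{"fn": "carry_out", "kwargs": {
  "targets": [
    [0.08,-0.04,1.3,0,-1],
    [0,0,1.3,0,-1],
    [0,0,0.4,0,-1],
    [0,0,0.3,0,-1],
    [0,0,0,0,-1]
  ]
}}

```text
t: 14.7
eef_pos: [0.5348, -0.1193, 0.0267]
tool_rot: [0.0, -0.028, 1.0, 0.0]
contact_force: [1.9, 0.1, -2.8]
gripper_width: 0.175
grasp_force: 51.5
```

Request:
{"fn": "carry_out", "kwargs": {
  "targets": [
    [0,0,0.3,0,-1],
    [0,0,0.2,0,-1],
    [0,0,0.1,0,-1],
    [0,0,0,0,-1]
  ]
}}

```text
t: 15.1
eef_pos: [0.5349, -0.1193, 0.0236]
tool_rot: [0.0, -0.028, 1.0, -0.001]
contact_force: [-8.0, -1.4, 29.4]
gripper_width: 0.175
grasp_force: 55.8
```

Request:
{"fn": "carry_out", "kwargs": {
  "targets": [
    [0,0,-0.2,0,-1],
    [0,0,0,0,0],
    [0,0,0,0,0],
    [0,0,0,0,0],
    [0,0,-3,0,0],
    [0,0,-4,0,0],
    [0,0,-4,0,-1],
    [4,0,-3,0,-1],
    [4.5,0,0,0,-1],
    [4.5,0,0,0,-1],
    [0,0,0,0,-1],
    [0,0,0,0,-1]
  ]
}}

```text
t: 16.3
eef_pos: [0.4036, -0.1271, 0.1627]
tool_rot: [-0.0, -0.027, 1.0, -0.001]
contact_force: [0.7, 0.4, -0.7]
gripper_width: 0.0
grasp_force: 0.0
```

```bash
python3 - <<'E'
from h import *
plan((.535,-.1189,.033,-176.95))
im,c=shot('top','top3');b,d=shot('scene','scene3');w,_=shot('wrist','w5')
A=cv2.resize(im[140:310,230:450],None,fx=1.8,fy=1.8,interpolation=2)
B=b[140:340,120:400]
o=np.zeros((600,800,3),'u1');o[:A.shape[0],:A.shape[1]]=A;o[:300,400:]=cv2.resize(w,(400,300));B=cv2.resize(B,None,fx=1.42,fy=1.42,interpolation=2);o[310:310+B.shape[0],:B.shape[1]]=B
cv2.imwrite('pics/c3.png',o[:,:,::-1])
E
```

```text
now [ 0.4036 -0.1271  0.1627] h -176.91 t 16.3 q7 1.46 w 0.0 F [ 0.7  0.4 -0.7]
total [-13.16   0.11  12.97] n 4 each [-3.291  0.027  3.243] | yaw 0.04 m 1 each 0.04
```

View pics/c3.png

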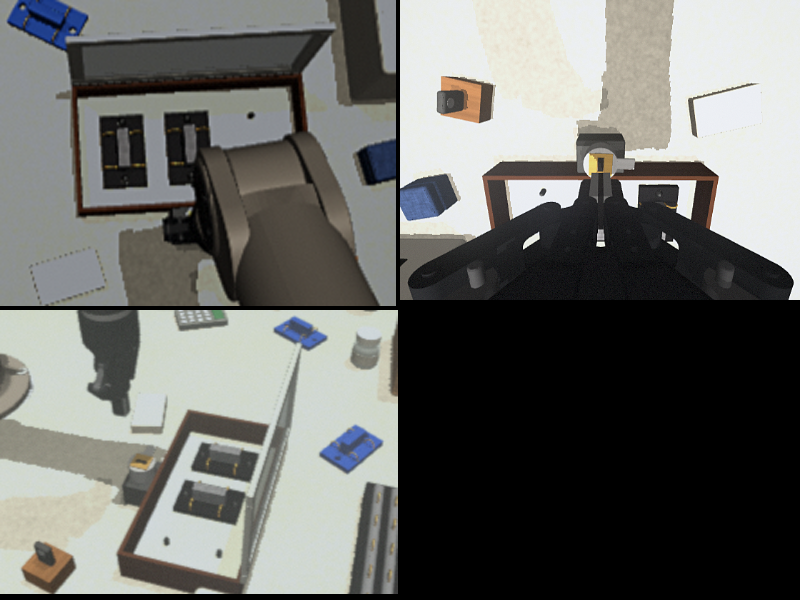

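Both boards lie flat in the case, with no third one visible behind the glazed lid in the scene view. The lid stands upright, its free edge from (267,163) to (414,155) in the first top picture. Next I measure the edge and work out the path behind it.

```bash
python3 - <<'E'
from h import *
im=cv2.imread('pics/top0.png')[:,:,::-1];c=imaging.calibration('top')
H=np.array([.6208,-.1141,.0525]);ax=np.array([np.cos(.0532),np.sin(.0532),0])
for th in np.radians([80,90,100,110]):
    e=H+.172*(-np.cos(th)*ax+np.array([0,0,np.sin(th)]));print(np.degrees(th),e,proj(c,e))
g=im.sum(2)//3
print([(v,int(g[v,338])) for v in range(140,195,2)])
plan((.42,-.127,.31,None),(.71,-.112,.31,None),(.71,-.112,.18,None))
E
```

```text
80.0 [ 0.59097477 -0.1156882   0.22188693] [342.69292828 175.23894149]
90.0 [ 0.6208 -0.1141  0.2245] [341.69774331 160.96876654]
100.0 [ 0.65062523 -0.1125118   0.22188693] [340.42544594 147.66439216]
110.0 [ 0.67954424 -0.11097185  0.21412713] [338.94067979 135.902587  ]
[(140, 133), (142, 133), (144, 133), (146, 132), (148, 133), (150, 134), (152, 131), (154, 131), (156, 133), (158, 136), (160, 74), (162, 40), (164, 66), (166, 65), (168, 66), (170, 65), (172, 65), (174, 65), (176, 65), (178, 65), (180, 55), (182, 32), (184, 34), (186, 11), (188, 3), (190, 34), (192, 133), (194, 128)]
now [ 0.4059 -0.1261  0.163 ] h -176.79 t 16.4 q7 1.46 w 0.001 F [-0.7  0.6 -0.4]
total [ -1.4   -0.17 -14.7 ] n 3 each [-0.467 -0.056 -4.899] | yaw 0 m 0 each 0.0
total [-29.04  -0.12  -0.  ] n 6 each [-4.84  -0.021 -0.   ] | yaw 0 m 0 each 0.0
total [-0.  0. 13.] n 3 each [-0.     0.     4.333] | yaw 0 m 0 each 0.0
```

Request:
{"fn": "carry_out", "kwargs": {
  "targets": [
    [-0.4,0,-4.9,0,-1],
    [-0.4,0,-4.9,0,-1],
    [-0.4,0,-4.9,0,-1],
    [-4.8,0,0,0,-1],
    [-4.8,0,0,0,-1],
    [-4.8,0,0,0,-1],
    [-4.8,0,0,0,-1],
    [-4.8,0,0,0,-1],
    [-4.8,0,0,0,-1],
    [0,0,0,0,-1],
    [0,0,0,0,-1]
  ]
}}

```text
t: 17.55
eef_pos: [0.7054, -0.1079, 0.3079]
tool_rot: [-0.001, -0.029, 1.0, 0.001]
contact_force: [-0.7, 0.8, 0.1]
gripper_width: 0.003
grasp_force: 0.0
```

```bash
python3 - <<'E'
from h import *
plan((.70,-.112,.18,None),(.645,-.112,.18,None))
E
```

```text
now [ 0.7054 -0.1079  0.3079] h -176.72 t 17.6 q7 1.33 w 0.003 F [-0.7  0.8  0.1]
total [ 0.57 -0.38 12.79] n 3 each [ 0.189 -0.126  4.262] | yaw 0 m 0 each 0.0
total [ 5.49  0.32 -0.  ] n 2 each [ 2.745  0.158 -0.   ] | yaw 0 m 0 each 0.0
```

Request:
{"fn": "carry_out", "kwargs": {
  "targets": [
    [0.2,-0.1,4.3,0,-1],
    [0.2,-0.1,4.3,0,-1],
    [0.2,-0.1,4.2,0,-1],
    [1.5,0,0,0,-1],
    [1.5,0,0,0,-1],
    [1.5,0,0,0,-1],
    [1.5,0,0,0,-1],
    [0,0,0,0,-1]
  ]
}}

```text
t: 18.35
eef_pos: [0.6368, -0.1171, 0.1824]
tool_rot: [-0.0, -0.027, 1.0, -0.001]
contact_force: [-0.6, -0.3, 0.6]
gripper_width: -0.003
grasp_force: 0.0
```

Request:
{"fn": "carry_out", "kwargs": {
  "targets": [
    [1,0,0,0,-1],
    [1,0,0,0,-1],
    [1.4,0,0.4,0,-1],
    [1.4,0,0.4,0,-1],
    [1.4,0,0.5,0,-1],
    [1.4,0,0.95,0,-1],
    [1.4,0,0.95,0,-1],
    [1.1,0,1.25,0,-1],
    [1.1,0,1.25,0,-1],
    [0,0,0,0,-1]
  ]
}}

```text
t: 19.35
eef_pos: [0.5238, -0.1229, 0.1234]
tool_rot: [-0.002, -0.028, 1.0, -0.0]
contact_force: [-0.3, 0.7, -0.1]
gripper_width: 0.001
grasp_force: 0.0
```

```bash
python3 - <<'E'
from h import *
plan((.513,-.12,.1045,None))
w,_=shot('wrist');b,_=shot('scene')
o=np.hstack([cv2.resize(w,(400,300)),cv2.resize(b[130:340,120:400],(400,300))]);cv2.imwrite('pics/c4.png',o[:,:,::-1])
E
```

```text
now [ 0.5238 -0.1229  0.1234] h -176.83 t 19.4 q7 1.23 w 0.001 F [-0.3  0.7 -0.1]
total [1.06 0.35 1.89] n 1 each [1.058 0.347 1.892] | yaw 0 m 0 each 0.0
```

View pics/c4.png

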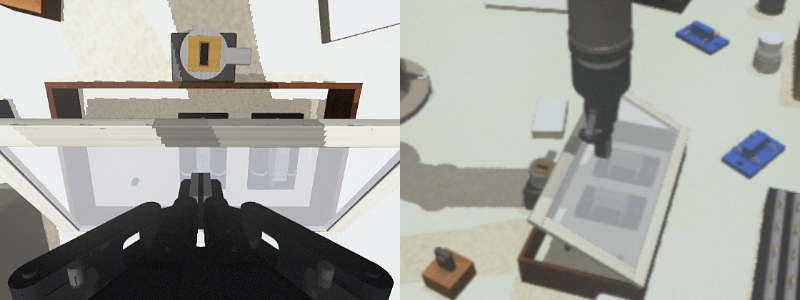

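The lid is down to about 30°. I'll press it shut.

Request:
{"fn": "carry_out", "kwargs": {
  "targets": [
    [1.1,0.2,1.9,0,-1],
    [1,0,1.3,0,-1],
    [1,0,0.9,0,-1],
    [0.5,0,0.9,0,-1],
    [0,0,0.8,0,-1],
    [0,0,0.4,0,-1],
    [0,0,0,0,-1]
  ]
}}

```text
t: 20.15
eef_pos: [0.4906, -0.1225, 0.0623]
tool_rot: [-0.0, -0.028, 1.0, 0.0]
contact_force: [0.1, 0.3, 0.1]
gripper_width: -0.004
grasp_force: 0.0
```

Request:
{"fn": "carry_out", "kwargs": {
  "targets": [
    [0,0,0.2,0,-1],
    [0,0,0.2,0,-1],
    [0,0,0.1,0,-1],
    [0,0,0,0,-1]
  ]
}}

```text
t: 20.55
eef_pos: [0.4912, -0.1225, 0.0604]
tool_rot: [0.0, -0.028, 1.0, -0.001]
contact_force: [-9.8, 0.3, 30.2]
gripper_width: -0.001
grasp_force: 15.2
```

Request:
{"fn": "carry_out", "kwargs": {
  "targets": [
    [0,0,-2,0,1],
    [0,0,-4.5,0,1],
    [0,0,-4.5,0,1],
    [0,0,-4.5,0,1],
    [0,0,0,0,1]
  ]
}}

```text
t: 21.05
eef_pos: [0.4945, -0.1222, 0.2187]
tool_rot: [0.005, -0.028, 1.0, -0.001]
contact_force: [-0.5, 0.0, 0.4]
gripper_width: 0.846
grasp_force: 0.0
```

```bash
python3 - <<'E'
from h import *
im,c=shot('top','top4')
k=onz(c,419,290,.066);print(k)
plan((k[0],k[1],.21,None))
# lid edge check
g=cv2.cvtColor(im,cv2.COLOR_RGB2GRAY)
b,d=shot('scene');w,_=shot('wrist')
o=np.zeros((400,800,3),'u1');o[:300,:400]=cv2.resize(w,(400,300));o[:300,400:]=cv2.resize(b[190:340,180:380],(400,300))
cv2.imwrite('pics/c5.png',o[:,:,::-1])
E
```

```text
[ 0.36344224 -0.30316635  0.066     ]
now [ 0.4927 -0.1227  0.2159] h -176.85 t 21.1 q7 1.36 w 0.928 F [ 0.3 -0.5 -0.2]
total [ 13.9  -17.31   0.59] n 5 each [ 2.78  -3.462  0.118] | yaw 0 m 0 each 0.0
```

View pics/c5.png

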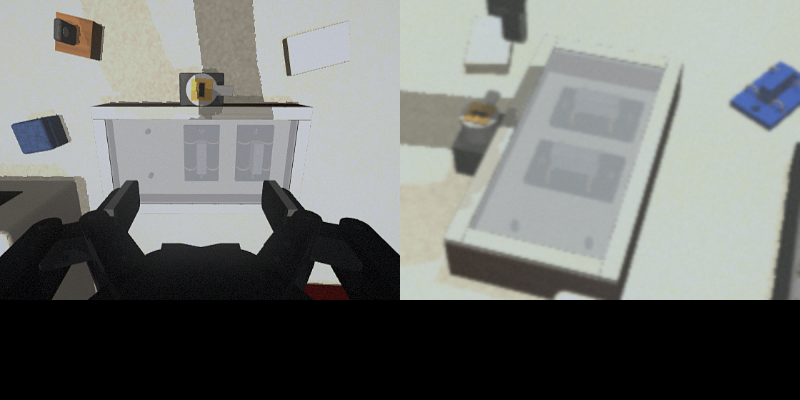

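The lid is shut, with both boards visible under the glass. The lock slot is at about (281,126) in the full wrist picture. I'll move closer over the lock and measure it.

Request:
{"fn": "carry_out", "kwargs": {
  "targets": [
    [2.5,0,1,0,1],
    [2.5,0,1.5,0,1],
    [2,0,1.5,0,1],
    [0,0,0,0,1],
    [0,0,0,0,1]
  ]
}}

```text
t: 21.7
eef_pos: [0.4202, -0.1265, 0.1721]
tool_rot: [-0.001, -0.028, 1.0, 0.0]
contact_force: [-0.8, -0.5, 0.9]
gripper_width: 1.0
grasp_force: 0.0
```

```bash
python3 - <<'E'
from h import *
plan((.363,-.303,.21,None))
im,c=shot('wrist','w6');u,v=proj(c,[.4263,-.1245,.071]).astype(int);print(u,v)
o=cv2.resize(im[max(v-60,0):v+60,u-80:u+80],None,fx=4,fy=4,interpolation=2);cv2.imwrite('pics/c6.png',o[:,:,::-1])
hsv=cv2.cvtColor(im,cv2.COLOR_RGB2HSV);m=cv2.inRange(hsv,(12,90,60),(35,255,255))
n,l,s,ce=cv2.connectedComponentsWithStats(m)
for i in range(1,n):
    if s[i][4]>60:
        k=cv2.findContours((l==i).astype('u1'),0,1)[0][0]
        P=np.array([onz(c,*q.astype(float),.071)[:2]*1000 for q in k[:,0]],'f4');print(s[i],ce[i],cv2.minAreaRect(P))
E
```

```text
now [ 0.4202 -0.1265  0.1721] h -176.83 t 21.7 q7 1.39 w 1.0 F [-0.8 -0.5  0.9]
total [  6.69 -17.31  -3.79] n 4 each [ 1.673 -4.327 -0.947] | yaw 0 m 0 each 0.0
282 210
[  62   91   56   65 2005] [ 94.39451372 121.94513716] ((361.6247863769531, -283.47735595703125), (43.0106315612793, 43.043704986572266), 80.51008605957031)
[266 196  33  31 810] [281.45802469 210.72469136] ((426.56719970703125, -124.99614715576172), (27.507705688476562, 27.598461151123047), 2.406700849533081)
```

View pics/c6.png

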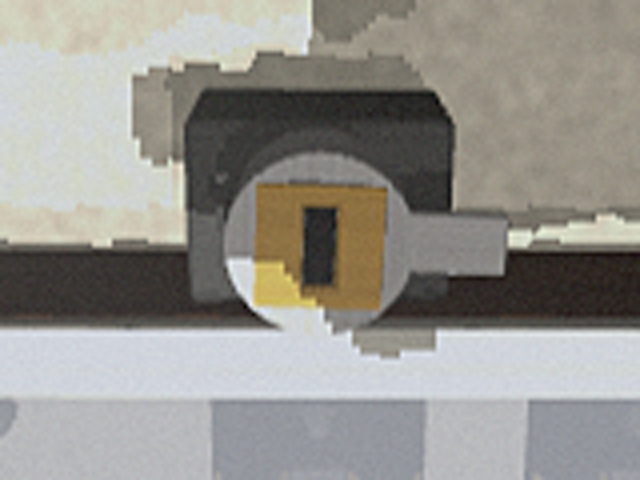

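The lock is at pixel (281,211), with its square brass face at (0.4266, -0.1250), its slot along the case's x axis and its tongue along +y. Next is the key.

Request:
{"fn": "carry_out", "kwargs": {
  "targets": [
    [1.7,-4.3,0,0,1],
    [1.7,-4.3,0,0,1],
    [1.7,-4.3,0,0,1],
    [1.6,-4.3,0,0,1],
    [0,0,0,0,1],
    [0,0,0,0,1]
  ]
}}

```text
t: 22.35
eef_pos: [0.3641, -0.303, 0.173]
tool_rot: [0.001, -0.026, 1.0, 0.0]
contact_force: [0.1, 1.1, -0.1]
gripper_width: 0.998
grasp_force: 0.0
```

```bash
python3 - <<'E'
from h import *
plan((.363,-.303,.17,None))
im,c=shot('wrist','w7');u,v=proj(c,[.363,-.303,.066]).astype(int);print(u,v)
o=cv2.resize(im[max(v-75,0):v+75,u-100:u+100],None,fx=4,fy=4,interpolation=2);cv2.imwrite('pics/c7.png',o[:,:,::-1]);print(u-100,max(v-75,0))
E
```

```text
now [ 0.3641 -0.303   0.173 ] h -176.97 t 22.4 q7 1.78 w 0.998 F [ 0.1  1.1 -0.1]
total [0.11 0.   0.3 ] n 1 each [0.11  0.001 0.302] | yaw 0 m 0 each 0.0
280 200
180 125
```

View pics/c7.png

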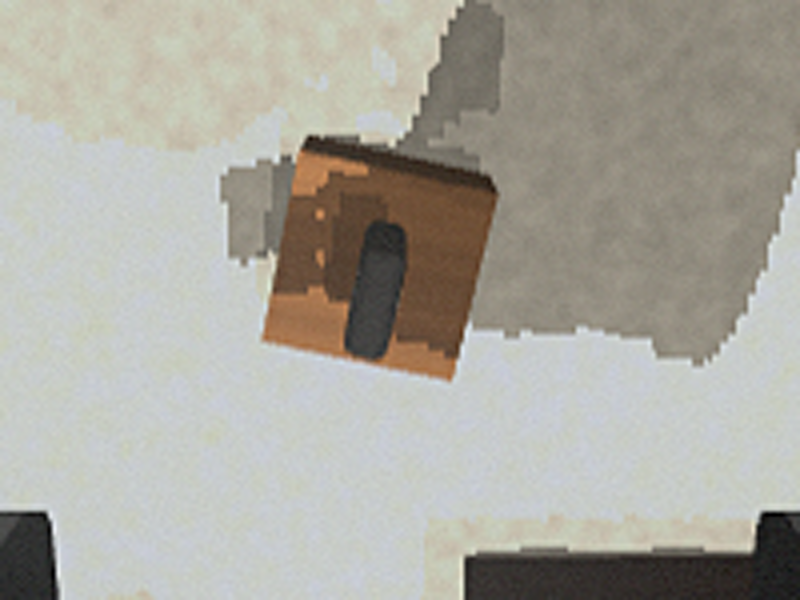

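The key stands in its block at about pixel (274,200). Its slot is tilted about 12° in the image.

```bash
python3 - <<'E'
from h import *
c=imaging.calibration('wrist');im=cv2.imread('pics/w7.png')[:,:,::-1]
C=[onz(c,180+a/4,125+b/4,.03)[:2] for a,b in [(305,148),(497,192),(450,378),(263,340)]]
C=np.array(C)*1000;print(C.round(1),C.mean(0),[np.linalg.norm(C[i]-C[i-1]).round(1) for i in range(4)])
d=(C[0]-C[3])+(C[1]-C[2]);print('heading',np.degrees(np.arctan2(d[1],d[0])))
g=im[125:275,180:380];m=((g.max(2)<75)).astype('u1');print(g[75,94],g[60,96],g[58,103])
n,l,s,ce=cv2.connectedComponentsWithStats(m);k=l[75,94];print(s[k],ce[k])
# top face = lighter part: by brightness
gg=cv2.cvtColor(g,cv2.COLOR_RGB2GRAY);print([int(x) for x in gg[50:95,93]])
ct=cv2.findContours((l==k).astype('u1'),0,1)[0][0];r=cv2.minAreaRect(ct);print(r)
# long sides of the bow at top: angle
P=np.array([onz(c,*(q+[180,125]).astype(float),.066)[:2]*1000 for q in ct[:,0]],'f4');print(cv2.minAreaRect(P))
E
```

```text
[[ 335.7 -327. ]
 [ 343.9 -279.5]
 [ 392.8 -287.7]
 [ 385.3 -336.1]] [ 364.41023512 -307.56214383] [np.float64(50.4), np.float64(48.2), np.float64(49.6), np.float64(48.9)]
heading 170.00384901002124
[67 72 70] [57 56 54] [112  81  57]
[ 86  55  16  35 375] [93.75733333 71.696     ]
[74, 76, 74, 70, 72, 52, 43, 42, 43, 43, 51, 46, 50, 59, 64, 61, 66, 64, 68, 67, 61, 67, 66, 68, 66, 65, 70, 67, 68, 68, 74, 66, 65, 66, 67, 65, 70, 68, 65, 65, 114, 176, 210, 204, 201]
((93.9230728149414, 71.8846206665039), (11.96308422088623, 33.92809295654297), 11.309932708740234)
((360.4499816894531, -307.803955078125), (10.466270446777344, 30.906734466552734), 81.59976196289062)
```

```bash
python3 - <<'E'
from h import *
p,R,h,o=pose();c=imaging.calibration('wrist');print(onz(c,273.8,201.2,.066))
plan((.364,-.3077,.035,-189.5))
E
```

```text
[ 0.36414232 -0.30765311  0.066     ]
now [ 0.3645 -0.3017  0.1731] h -176.82 t 22.4 q7 1.78 w 0.998 F [0.6 0.7 0.4]
total [ 0.08 -0.6  13.81] n 3 each [ 0.027 -0.2    4.603] | yaw 12.68 m 2 each 6.34
```

Request:
{"fn": "carry_out", "kwargs": {
  "targets": [
    [0.08,-0.6,4,6.3,0.4],
    [0,0,3,6.4,0.4],
    [0,0,0,0,0.4],
    [0,0,0,0,0.4]
  ]
}}

```text
t: 22.8
eef_pos: [0.3641, -0.3065, 0.1035]
tool_rot: [0.0, 0.08, 0.997, 0.0]
contact_force: [-0.4, 0.3, 0.7]
gripper_width: 0.7
grasp_force: 0.0
```

```bash
python3 - <<'E'
from h import *
plan((.364,-.3077,.035,170.5))
E
```

```text
now [ 0.3641 -0.3065  0.1035] h 170.84 t 22.8 q7 1.48 w 0.7 F [-0.4  0.3  0.7]
total [-0.01 -0.12  6.85] n 2 each [-0.005 -0.059  3.423] | yaw 0.34 m 1 each 0.34
```

Request:
{"fn": "carry_out", "kwargs": {
  "targets": [
    [0,-0.1,3.4,0.3,0.4],
    [0,0,2.4,0,0.4],
    [0,0,1,0,0.4],
    [0,0,0,0,0.4],
    [0,0,0,0,-1],
    [0,0,0,0,-1],
    [0,0,0,0,-1],
    [0,0,0,0,-1],
    [0,0,0,0,-1],
    [0,0,0,0,-1]
  ],
  "force": 60
}}

```text
t: 23.8
eef_pos: [0.3631, -0.3094, 0.0358]
tool_rot: [0.0, 0.086, 0.996, -0.001]
contact_force: [-1.9, 0.8, 6.9]
gripper_width: 0.104
grasp_force: 58.9
```

```bash
python3 - <<'E'
from h import *
plan((.364,-.3077,.15,None),(.4266,-.125,.15,183.05))
E
```

```text
now [ 0.3631 -0.3094  0.0358] h 170.18 t 23.8 q7 1.36 w 0.104 F [-1.9  0.8  6.9]
total [ -0.06   0.18 -11.42] n 3 each [-0.019  0.06  -3.808] | yaw 0 m 0 each 0.0
total [-3.05 19.07 -0.  ] n 4 each [-0.763  4.768 -0.   ] | yaw -12.87 m 2 each -6.44
```

Request:
{"fn": "carry_out", "kwargs": {
  "targets": [
    [0,0,-1.5,0,-1],
    [0,0,-3,0,-1],
    [0,0,-4,0,-1],
    [0,0,-3,0,-1],
    [-0.8,4.5,0,0,-1],
    [-0.8,4.5,0,0,-1],
    [-0.8,4.5,0,0,-1],
    [-0.7,4.5,0,0,-1],
    [0,0.9,0,-6.4,-1],
    [0,0,0,-6.5,-1],
    [0,0,0,0,-1],
    [0,0,0,0,-1]
  ]
}}

```text
t: 25.0
eef_pos: [0.4252, -0.1283, 0.1499]
tool_rot: [-0.0, -0.025, 1.0, -0.0]
contact_force: [-0.3, 0.1, -0.8]
gripper_width: 0.103
grasp_force: 58.7
```

```bash
python3 - <<'E'
from h import *
plan((.4266,-.125,.11,183.05-360))
im,c=shot('wrist','w8');cv2.imwrite('pics/c8.png',cv2.resize(im[100:300,160:400],None,fx=3,fy=3,interpolation=2)[:,:,::-1])
E
```

```text
now [ 0.4252 -0.1283  0.1499] h -177.12 t 25.0 q7 1.34 w 0.103 F [-0.3  0.1 -0.8]
total [-0.15  0.33  3.99] n 1 each [-0.152  0.326  3.986] | yaw -0.17 m 1 each -0.17
```

View pics/c8.png

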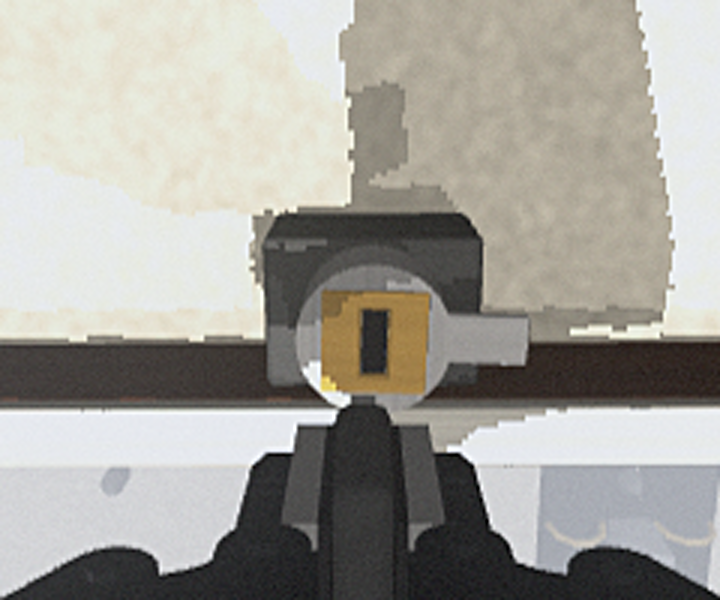

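The key is gripped and upright over the lock, its column at about 281. The slot is at (285,214) in the full picture. I'll check alignment in this same image.

```bash
python3 - <<'E'
from h import *
p,R,h,o=pose();c=imaging.calibration('wrist');im=cv2.imread('pics/w8.png')[:,:,::-1]
# key tip expected TCP + z .0238
for x in (-.008,0,.008): print('tip px',proj(c,p+R@[x,0,.0238]))
g=im.sum(2)//3
for v in (234,238,242,246): print(v,g[v,266:298].tolist())
w=blob(im,285,214,.071,c,62,r=12);print('slot in tool',(R.T@(w-p)).round(4))
hsv=cv2.cvtColor(im,cv2.COLOR_RGB2HSV);m=cv2.inRange(hsv,(12,90,50),(35,255,255))[190:235,260:310]
k=max(cv2.findContours(m,0,1)[0],key=cv2.contourArea)
P=np.array([onz(c,*(q+[260,190]).astype(float),.071)[:2]*1000 for q in k[:,0]],'f4');print(cv2.minAreaRect(P))
E
```

```text
tip px [280.52569624 251.25237128]
tip px [280.5317512  239.28859905]
tip px [280.53795911 227.02261216]
234 [89, 86, 79, 101, 165, 212, 233, 241, 250, 228, 179, 69, 64, 72, 73, 68, 70, 70, 64, 122, 138, 144, 159, 158, 153, 146, 149, 150, 154, 150, 151, 138]
238 [235, 233, 235, 236, 242, 255, 80, 29, 46, 42, 52, 44, 53, 49, 47, 50, 44, 49, 45, 49, 41, 43, 39, 65, 179, 167, 166, 165, 162, 161, 161, 162]
242 [65, 61, 62, 21, 29, 27, 39, 50, 43, 53, 44, 52, 49, 45, 50, 44, 50, 49, 46, 45, 49, 48, 41, 45, 35, 26, 23, 70, 67, 69, 73, 67]
246 [80, 85, 53, 38, 37, 36, 45, 49, 49, 47, 47, 47, 46, 52, 54, 45, 45, 48, 51, 48, 43, 41, 43, 46, 37, 32, 35, 54, 75, 75, 77, 75]
blob [284.3 213.3] area 165 at [ 0.4263 -0.1256  0.071 ]
slot in tool [-0.0012  0.003   0.0788]
((426.6544189453125, -125.39852905273438), (27.719560623168945, 27.72504425048828), 2.1544222831726074)
```

Request:
{"fn": "carry_out", "kwargs": {
  "targets": [
    [-0.12,0.31,2,-0.1,-1],
    [0,0,2.5,0,-1],
    [0,0,0,0,-1],
    [0,0,0,0,-1]
  ]
}}

```text
t: 25.45
eef_pos: [0.4263, -0.125, 0.105]
tool_rot: [-0.0, -0.027, 1.0, 0.0]
contact_force: [-1.1, 0.0, -1.1]
gripper_width: 0.105
grasp_force: 58.7
```

```bash
python3 - <<'E'
from h import *
plan((.4262,-.1252,.077,183.05-360))
E
```

```text
now [ 0.4263 -0.125   0.105 ] h -176.9 t 25.4 q7 1.24 w 0.105 F [-1.1  0.  -1.1]
total [ 0.01 -0.02  2.8 ] n 1 each [ 0.009 -0.023  2.803] | yaw 0.05 m 1 each 0.05
```

Request:
{"fn": "carry_out", "kwargs": {
  "targets": [
    [0,0,0.6,0,-1],
    [0,0,0.5,0,-1],
    [0,0,0.4,0,-1],
    [0,0,0.3,0,-1],
    [0,0,0,0,-1]
  ]
}}

```text
t: 25.95
eef_pos: [0.4262, -0.1248, 0.0865]
tool_rot: [-0.0, -0.028, 1.0, 0.0]
contact_force: [0.3, 0.5, -1.4]
gripper_width: 0.105
grasp_force: 58.7
```

Already 8 mm in with no force, so I'll carry on down.

Request:
{"fn": "carry_out", "kwargs": {
  "targets": [
    [0,0,0.4,0,-1],
    [0,0,0.3,0,-1],
    [0,0,0.3,0,-1],
    [0,0,0.2,0,-1],
    [0,0,0,0,-1]
  ]
}}

```text
t: 26.45
eef_pos: [0.4268, -0.1249, 0.0764]
tool_rot: [-0.0, -0.028, 1.0, -0.001]
contact_force: [-8.5, 0.4, 29.9]
gripper_width: 0.108
grasp_force: 63.6
```

Request:
{"fn": "carry_out", "kwargs": {
  "targets": [
    [0,0,-0.15,0,-1],
    [0,0,0,8,-1],
    [0,0,0,8,-1],
    [0,0,0,8,-1],
    [0,0,0,8,-1],
    [0,0,0,8,-1],
    [0,0,0,8,-1],
    [0,0,0,8,-1],
    [0,0,0,8,-1],
    [0,0,0,8,-1],
    [0,0,0,0,-1]
  ]
}}

```text
t: 27.55
eef_pos: [0.4269, -0.125, 0.0767]
tool_rot: [0.001, 0.566, 0.825, -0.0]
contact_force: [-1.6, -1.1, 6.5]
gripper_width: 0.106
grasp_force: 59.7
```

```bash
python3 - <<'E'
from h import *
plan((.4266,-.1251,.0765,97));print(bot.get_obs()['torque'])
E
```

```text
now [ 0.4269 -0.125   0.0767] h 111.12 t 27.6 q7 0.12 w 0.106 F [-1.6 -1.1  6.5]
total [ 0.   -0.03  0.02] n 1 each [ 0.001 -0.031  0.023] | yaw 14.12 m 2 each 7.06
[-0.10779704  0.26038458 -0.02195174]
```

Request:
{"fn": "carry_out", "kwargs": {
  "targets": [
    [0,0,0,8,-1],
    [0,0,0,8,-1],
    [0,0,0,4,-1],
    [0,0,0,3,-1],
    [0,0,0,0,-1]
  ]
}}

```text
t: 28.05
eef_pos: [0.4269, -0.1251, 0.0767]
tool_rot: [0.001, 0.717, 0.697, -0.0]
contact_force: [-1.9, -0.3, 7.0]
gripper_width: 0.106
grasp_force: 59.9
```

```bash
python3 - <<'E'
from h import *
plan((.4266,-.1251,.0765,97));print(bot.get_obs()['torque'])
E
```

```text
now [ 0.4269 -0.1251  0.0767] h 88.33 t 28.1 q7 -0.22 w 0.106 F [-1.9 -0.3  7. ]
total [-0.01 -0.03  0.02] n 1 each [-0.006 -0.035  0.02 ] | yaw -8.67 m 2 each -4.33
[-0.10888707  0.27975754 -0.01749524]
```

Request:
{"fn": "carry_out", "kwargs": {
  "targets": [
    [0,0,0,3,-1],
    [0,0,0,3,-1],
    [0,0,0,0,-1]
  ]
}}

```text
t: 28.35
eef_pos: [0.427, -0.1248, 0.0767]
tool_rot: [0.001, 0.752, 0.659, 0.0]
contact_force: [-1.6, -0.8, 7.6]
gripper_width: 0.108
grasp_force: 60.1
```

```bash
python3 - <<'E'
from h import *
plan((.4266,-.1251,.0765,97));print(bot.get_obs()['torque'])
E
```

```text
now [ 0.427  -0.1248  0.0767] h 82.44 t 28.4 q7 -0.31 w 0.108 F [-1.6 -0.8  7.6]
total [-0.03 -0.04  0.02] n 1 each [-0.031 -0.035  0.019] | yaw -14.56 m 2 each -7.28
[-0.05499255  0.27430733  0.42685786]
```

The torque rose to 0.43 N m, so the stop is reached. I'll release and look.

Request:
{"fn": "carry_out", "kwargs": {
  "targets": [
    [0,0,0.1,-1.5,-1],
    [0,0,0,0,0.2],
    [0,0,0,0,0.4],
    [0,0,0,0,0.4],
    [0,0,-2,0,0.4],
    [0,0,-4,0,0.4],
    [0,0,-4.5,0,0.4],
    [0,0,-2.5,0,0.4],
    [0,0,0,0,0.4]
  ]
}}

```text
t: 29.25
eef_pos: [0.4288, -0.1253, 0.2086]
tool_rot: [0.003, 0.745, 0.667, 0.001]
contact_force: [0.8, 0.6, -0.3]
gripper_width: 0.701
grasp_force: 0.0
```

```bash
python3 - <<'E'
from h import *
plan((.4266,-.1251,.0765,97))
w,c=shot('wrist');print(proj(c,[.4266,-.125,.071]))
b,d=shot('scene');t,_=shot('top')
u,v=proj(c,[.4266,-.125,.071]).astype(int)
o=np.zeros((600,800,3),'u1');o[:300,:400]=cv2.resize(w[v-60:v+60,u-80:u+80],(400,300));o[:300,400:]=cv2.resize(b[190:340,130:330],(400,300));o[300:,:400]=cv2.resize(t,(400,300));o[300:,400:]=cv2.resize(b,(400,300))
cv2.imwrite('pics/c9.png',o[:,:,::-1])
E
```

```text
now [ 0.4288 -0.1253  0.2086] h 83.72 t 29.2 q7 -0.1 w 0.701 F [ 0.8  0.6 -0.3]
total [-0.   -0.22 13.21] n 3 each [-1.000e-03 -7.200e-02  4.402e+00] | yaw -13.28 m 2 each -6.64
[277.15167235 193.4217011 ]
```

View pics/c9.png

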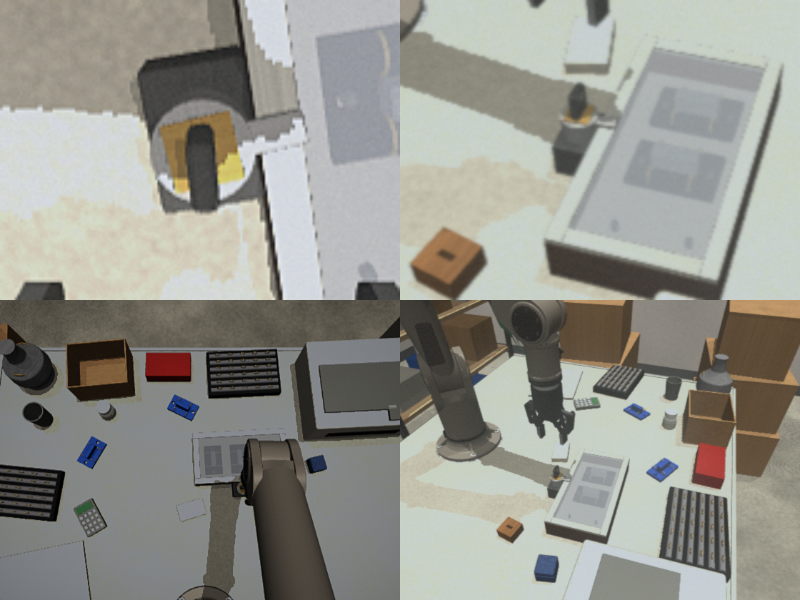

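The key is home in the lock, the tongue lies over the lid's front edge, the lid is shut and both boards are inside.

```bash
python3 -c "
from station import bot
print(bot.hand_in())"
```

```text
the job is handed in; nothing more can be done
None
```

I put both black boards found on the counter in bays of their own and shut the lid. I then pushed the key home in the lock, turned it clockwise to its stop and left it there; the job is handed in at about 29 s.

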